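Find and mark the high spot on a painting turntable's rim

TASK

The rim of the painting turntable has one swollen high spot that must be marked for sanding. Take the crank knob and turn the wheel slowly and lightly under the gauge's sprung feeler until you feel the high spot come under it; stop with the very top of the swelling on the feeler and let go, so that the wheel stays there by itself. Only then press the marker button on the gauge gently most of the way down and let it spring back, leaving everything else on the table alone.

Things in the scene. Friction and masses are not known exactly. Their poses are not given: they have to be found in the camera images.
- board: plywood board 200 x 270 x 12 mm, fixed to the table, carrying turntable and gauge. Origin on the table under the wheel's axis; +y points from that axis to the gauge; it reaches 100 mm to -y, 170 mm to +y and 100 mm to each side (x). Two small paint pots stand on its corners beside the gauge, about 78 mm either side of the marker button.
- turntable: painter's turntable, vertical axis; origin on the axis, 12 mm above the table. Its steel foot carries a wheel: a black rim disc of 85 mm radius (24 to 44 mm above the table) and on it, fast to it, an aluminium plate of 91 mm radius (top 48 mm above the table). The wheel turns both ways without end stops.
- wheel_top (a point): wheel's axis at the plate's top, 48 mm above the table. The rim disc has one swelling, 3 mm high at its top and about 30 mm long (11 degrees either side of the top), hidden under the plate's edge, at an angle to the crank that differs from run to run: find it by feel. It starts at least 50 degrees from the feeler. Let go within about 5 degrees of its top the wheel stays; farther off it may roll off.
- wheel (a joint): angle of the crank, rad, counter-clockwise from above; 0: knob on the board's -y side, opposite the gauge. Does not tell where the swelling is. Led round slowly in small steps, the knob drags with about 5 N along its path; this jumps to about 12 N as the swelling's front meets the feeler, sinks steadily to about 5 N on its top and on to about -1 N (a push onwards) behind it, then returns to 5 N.
- crank_knob (a point): centre of the wooden crank knob: upright cylinder 22 mm in diameter, 62 mm tall (54 to 116 mm above the table), 52 mm from the wheel's axis, free to spin on its pin and best gripped lightly (under 30 N a finger), so a gripper can keep its direction while leading it round
- gauge: aluminium gauge block 50 x 50 mm, 30 mm tall, fixed on the board 125 mm from the wheel's axis towards the board's +y; origin under its centre on the board's top, 12 mm above the table. The marker's nib arm reaches from it over the rim, 54 to 62 mm above the table.
- feeler_hole (a point): fixed point on the gauge block's face where the sprung steel feeler comes out, 34 mm above the table, 100 mm from the wheel's axis. The feeler points at the axis and its 12 mm roller rides on the rim under the plate's edge; its spring presses with about 10 N on the round rim and 15 N on the swelling's top.
- marker_top (a point): centre of the top face of the marker button on the gauge: round black cap 28 mm in diameter, its top 74 mm above the table, on the gauge block's centre line 125 mm from the wheel's axis; it goes straight down
- marker (a joint): how far the marker button is pressed, m; 0 up, 0.010 fully down; springs back; 1.8 N starts it, 5.4 N presses it 6 mm, 7.8 N fully
- pot_a: small closed paint pot on the board's corner, 29 mm wide, 36 mm tall, origin under its centre; bystander
- pot_b: the other such pot on the board; bystander
- jar: empty glass jar, 68 mm wide, 85 mm tall, origin under its centre; bystander
- tile: white plastic cutting tile 150 x 100 x 6 mm, origin under its centre; bystander
- brush: thin paint brush 170 mm long, 8 mm thick, lying on the dark mixing mat (200 x 150 x 3 mm); origin under its middle; bystander

How it is judged:
By the outcome, as a careful person would: the job done as asked, in the order asked, and still so for the second after the job is handed in, with the robot touching nothing.
It also fails if it takes over 72 s, if anything falls off the work surface, if the arm or the gripper's body presses on something with over 40 N, if the wrist force passes 120 N, or if a joint passes its speed limit or range.

ROBOT

A 6-joint arm with a two-finger parallel gripper is mounted at the origin on the work surface. World frame = base frame: x ahead of the robot, y to its left, z up, the work surface at z = 0. Lengths are in m, angles in rad, forces in N, time in s.
With the tool pointing down it reaches from about 0.425 to 0.95 m from the base axis. Payload 3.5 kg.
Tool frame: the origin (TCP) lies between the finger pads; the fingertips stand 19 mm ahead of it and the grasp point (between the pads) is the TCP (ctrl.nose_length is the distance from the TCP to the fingertips, in m); z points along the fingers, y is the line along which they close (so a half turn about z gives the same grasp; the last joint's range is limited). The gripper opens to 85 mm and grips with 20 to 120 N. Pads are 22 mm wide; open, the fingers measure 114 mm over their backs; the gripper's body (76 mm by 85 mm) begins 54 mm behind the grasp point. The pads swing forward as they close: fully open they stand 13 mm farther back than shut.
Start: joints at [-1.434, 0.286, 1.577, -0, 1.279, -0.15], TCP at [0.191, -0.647, 0.25] pointing down, gripper open.
Joint ranges: [-2.77, 2.77], [-0.9, 2.22], [0.21, 2.48], [-1.53, 4.67], [0.24, 2.81], [-2.84, 2.84]. Speed limits (rad/s): [2.79, 2.79, 3.14, 3.14, 3.14, 3.14].

INTERFACE

Orientations are given as a unit quaternion [x, y, z, w].
In Python, from plant import ctrl gives the robot as it stands.
- The arm moves only by the tool apply_moves, never from a script. Its argument "series" is a list of rows, each a list of 6 numbers: the shift along the world's x, y, z scaled (see below), then the turn, a rotation vector about the world's x, y, z scaled (see below). A call has 1 to 20 rows; each row is the pose to reach, as a shift and turn from the pose commanded when the call began; what a row does not reach only later rows make up. The controller multiplies each number of a shift by 0.8 m and each number of a turn by 45 degrees. A row lasts 1/8 s, in which the tool goes at most 62.5 mm and 10.7 degrees, less where a joint would pass 70% of its speed; a pose out of reach is approached as far as the arm can. A call with a number of a shift or a turn outside -1 to 1 is refused whole. A call with a gripper value outside its range is refused whole. "jaw" is the opening, from 0 (shut) to 1 (fully open), set as the call begins (left out, the last holds). The fingers move at their own pace and stop on an object; "squeeze" is the grip in N (left out, the last holds). Time passes only in rows, so rows that repeat a pose let the fingers close. It gives the time, the measured TCP pose, the force, the opening and the grip force at its end, in the units of the state.
- ctrl.get_state(): the state, without advancing time (a new reading comes with each control period).
- ctrl.read_camera(name): name is "side" or "top"; returns the picture (480x640x3 uint8, red, green, blue); there is no depth.
- ctrl.get_calibration(name): a dict with "fx", "fy", "cx", "cy" (pixels), "dist_coeffs" ([k1, k2, p1, p2, k3] as OpenCV has them; the pictures are not rectified), "xyz" and "orientation" of the camera in the world. Camera axes: x right, y up, looking along -z (the intrinsics and any distortion apply to the point x, -y, -z); pixel columns grow to the right and rows downward; lengths in m; the calibration is good to about 2 mm. A picture is of the moment at which its call begins. get_calibration takes no time and is no camera call.
- ctrl.sign_off(): hands the job in; it is judged then, once.
Trained networks look in the newest picture that a camera, given by its name, has taken for a name from the list of things; names that differ only in an ending like _2 or _b are one class to them, and where a whole thing is asked for, a point or a joint stands for the part that bears it (a point fixed in the world has none). Each returns a list of dicts, best first, with "p" (0 to 1); they miss things now and then, are a little off and sometimes report something else, mostly with a low value. They report only what shows in the picture. A call takes as long as a camera call.
- ctrl.boxes_of(thing, camera): "xy" ([column, row] as shares, 0 to 1, of the picture: columns of its width, rows of its height, amid what is visible of it).
- ctrl.silhouettes(thing, camera): "pixels" (480x640 bool, what is visible of it) and "xy" ([column, row] as shares, 0 to 1, of the picture: columns of its width, rows of its height, amid what is visible of it).
The state is a dict: "time": time; "qpos": joint angles; "dq": joint speeds; "joint_efforts": joint torques, N m; "eef_pos": TCP position; "tcp_rot": TCP orientation; "contact_force": force on the tool from outside, world axes, zero at the start; "wrist_torque": the same for the moment, N m; "opening": opening from 0.0 (shut) to 1.0 (fully open); "finger_force": force on a finger pad.
Only numpy, scipy, OpenCV 4.12 (cv2) and the standard library are available. Lean on these libraries where they do the work, as an engineer would, in place of code of your own. Each camera call takes 0.05 s, during which the arm holds its last target. There are 200 camera calls.

## Working session

There is one attempt and no reset: what is moved stays moved. The work goes in short steps, Python scripts to look and compute and a tool call to move; the robot and the scene stay as the last step left them, time stands still between calls to the robot, and variables do not carry over. Pictures are saved under pics/ and viewed, at most 10 in all, crops included, and the job is handed in when it is done.

Besides the shell and the picture viewer there is one more tool, called after "Emit:" by a JSON object that holds its "name" and its "arguments", one argument or row to a line. apply_moves: Moves the arm, as the interface text tells. Shifts and turns lie within -1 to 1; 1 stands for 0.8 m of shift or 45 degrees of turn. Its arguments: {"type":"object","properties":{"series":{"type":"array"},"jaw":{"type":"number"},"squeeze":{"type":"number"}},"required":["series"]}

```bash
mkdir -p pics; cat > h.py <<'E'
import numpy as np, cv2
from scipy.spatial.transform import Rotation as R
from plant import ctrl
def ray(cam,px):
    c=ctrl.get_calibration(cam)
    K=np.array([[c['fx'],0,c['cx']],[0,c['fy'],c['cy']],[0,0,1.]])
    u=cv2.undistortPoints(np.array([[px]],float),K,np.array(c['dist_coeffs'],float))[0,0]
    d=R.from_quat(c['orientation']).apply([u[0],-u[1],-1.])
    return np.array(c['xyz'],float),d
def at(cam,px,z):
    o,d=ray(cam,px); return o+d*(z-o[2])/d[2]
def proj(cam,P):
    c=ctrl.get_calibration(cam)
    K=np.array([[c['fx'],0,c['cx']],[0,c['fy'],c['cy']],[0,0,1.]])
    p=R.from_quat(c['orientation']).inv().apply(np.atleast_2d(P)-np.array(c['xyz']))
    return cv2.projectPoints(p*[1,-1,-1],np.zeros(3),np.zeros(3),K,np.array(c['dist_coeffs'],float))[0][:,0]
E
python3 - <<'E'
from h import *
for c in ('top','side'):
    im=ctrl.read_camera(c); cv2.imwrite(f'pics/{c}0.png',im[...,::-1])
    print(c,ctrl.get_calibration(c))
for n,z in (('crank_knob',.1),('marker_top',.07),('turntable',.048),('gauge',.04),('pot_a',.03),('jar',.04)):
    r=ctrl.boxes_of(n,'top')
    for q in r[:3]:
        px=np.array(q['xy'])*[640,480]; print(n,q['p'],px.round(1),at('top',px,z).round(4))
print(ctrl.get_state(),ctrl.nose_length)
E
```

```text
top {'fx': 509.9445370362152, 'fy': 509.9445370362152, 'cx': 323.99254220585493, 'cy': 237.40957163158404, 'dist_coeffs': array([-0.06226226,  0.        ,  0.        ,  0.        ,  0.        ]), 'xyz': array([0.38732543, 0.02409481, 1.12606085]), 'orientation': array([ 0.06888336, -0.0541003 , -0.6962681 ,  0.7124177 ])}
side {'fx': 468.7665763161117, 'fy': 468.7665763161117, 'cx': 322.9199887687331, 'cy': 240.62083206154134, 'dist_coeffs': array([-0.11154159,  0.        ,  0.        ,  0.        ,  0.        ]), 'xyz': array([0.12024468, 0.73143221, 0.8216282 ]), 'orientation': array([-0.11136248,  0.39462297,  0.8715963 , -0.26868383])}
crank_knob 0.55 [303.7 260.4] [0.5194 0.0879 0.1   ]
crank_knob 0.16 [293.8 233.9] [0.5736 0.1098 0.1   ]
marker_top 0.46 [265.9 202.3] [0.6463 0.1745 0.07  ]
turntable 0.88 [302.  240.6] [0.5688 0.0961 0.048 ]
gauge 0.97 [263.  201.4] [0.6556 0.1853 0.04  ]
pot_a 0.74 [284.3 177.3] [0.7144 0.1416 0.03  ]
pot_a 0.56 [516.4 300.2] [ 0.4521 -0.3661  0.03  ]
pot_a 0.51 [230.8 223.5] [0.6067 0.2559 0.03  ]
jar 0.68 [497.6 190.3] [ 0.6915 -0.3304  0.04  ]
jar 0.25 [264.2 203.5] [0.6509 0.1824 0.04  ]
{'time': 0.4, 'qpos': array([-1.43399957e+00,  2.86422806e-01,  1.57688548e+00,  3.30260410e-05,
        1.27863164e+00, -1.50013898e-01]), 'dq': array([-0.00070891, -0.00164105, -0.00172615, -0.0007798 , -0.00040188,
       -0.00020212]), 'joint_efforts': array([-3.90002124e-04, -4.05291331e+01, -2.92354918e+01, -1.34164529e-04,
        2.04051583e-03, -2.55905164e-07]), 'eef_pos': array([ 0.19096723, -0.64732407,  0.25014234]), 'tcp_rot': array([ 9.89735731e-01,  1.42909597e-01,  1.69595270e-05, -1.73524516e-04]), 'contact_force': array([-0.89442454, -0.17600466,  0.75674259]), 'wrist_torque': array([-0.01359348,  0.02039919,  0.01936846]), 'finger_force': 0.0, 'opening': 1.001252069591158} 0.019
```

View pics/top0.png

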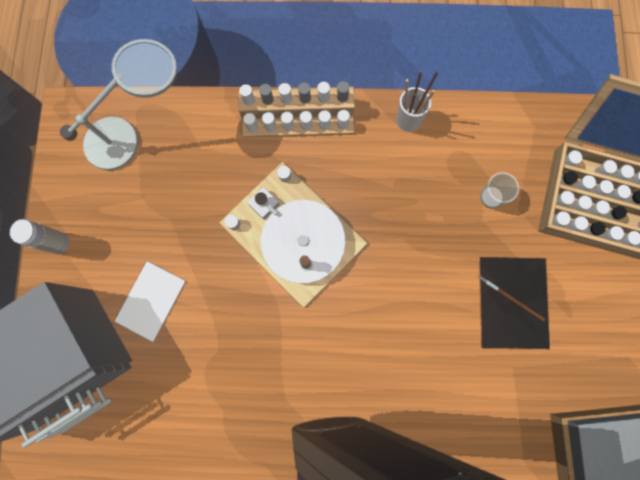

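View pics/side0.png

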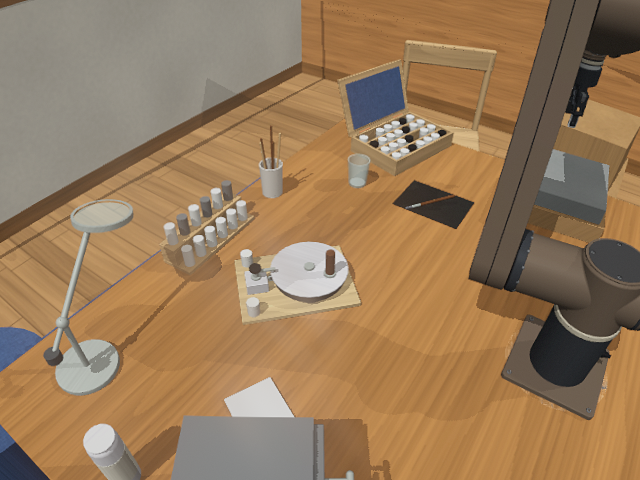

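The top view shows the wheel at about (302,241), the knob top at (305,262), the marker cap at (262,199) and pots at (284,173) and (232,222). Next I'll get precise fits.

```bash
cat > m.py <<'E'
from h import *
from scipy.optimize import least_squares
ctrl.read_camera('top');ctrl.read_camera('side')
for cam in('top','side'):
    im=cv2.imread(f'pics/{cam}0.png')
    for n in('turntable','crank_knob','marker_top','gauge','board'):
        for r in ctrl.silhouettes(n,cam)[:2]:
            m=np.array(r['pixels']); ys,xs=np.where(m)
            if len(xs): print(cam,n,r['p'],m.sum(),xs.min(),xs.max(),ys.min(),ys.max(),(xs.mean().round(1),ys.mean().round(1)))
    # plate: bright low-saturation
    hsv=cv2.cvtColor(im,cv2.COLOR_BGR2HSV); w=((hsv[...,1]<40)&(hsv[...,2]>150)).astype(np.uint8)
    c0=(302,241) if cam=='top' else (310,270)
    n,l,s,c=cv2.connectedComponentsWithStats(w)
    k=l[c0[1]-12,c0[0]-12] or l[c0[1]+8,c0[0]-20]; print(cam,'plate',s[k])
    ct=max(cv2.findContours((l==k).astype(np.uint8),0,cv2.CHAIN_APPROX_NONE)[0],key=len)[:,0]
    P=np.array([at(cam,p,.048)[:2] for p in cv2.convexHull(ct)[:,0].astype(float)])
    f=least_squares(lambda v:np.hypot(*(P-v[:2]).T)-v[2],[.567,.096,.09],loss='soft_l1',f_scale=.001)
    print('axis',f.x.round(4),np.abs(f.fun).mean())
t=cv2.imread('pics/top0.png')[150:320,210:380]; s=cv2.imread('pics/side0.png')[235:325,225:365]
cv2.imwrite('pics/crop.png',np.vstack([cv2.resize(t,(510,510),interpolation=2)[:, :],])) 
cv2.imwrite('pics/crops.png',cv2.resize(s,None,fx=5,fy=5,interpolation=2))
E
python3 m.py
```

```text
top turntable 0.91 5391 261 344 200 282 (np.float64(302.5), np.float64(241.3))
top crank_knob 0.56 1093 480 519 171 208 (np.float64(499.1), np.float64(190.1))
top crank_knob 0.45 103 299 310 256 268 (np.float64(304.4), np.float64(261.9))
top marker_top 0.49 156 255 276 192 214 (np.float64(263.6), np.float64(201.0))
top gauge 0.38 163 226 239 215 229 (np.float64(232.5), np.float64(221.9))
top gauge 0.15 627 247 279 187 218 (np.float64(263.8), np.float64(202.9))
top board 0.84 10404 222 364 163 306 (np.float64(294.0), np.float64(235.1))
top plate [ 247  187   98   96 5830]
axis [0.5699 0.0958 0.0915] 0.006171384736242904
side turntable 0.67 3682 271 347 242 302 (np.float64(308.9), np.float64(270.9))
side crank_knob 0.71 261 324 335 248 274 (np.float64(329.4), np.float64(260.8))
side marker_top 0.6 195 241 253 249 267 (np.float64(246.9), np.float64(257.5))
side marker_top 0.47 160 250 273 263 277 (np.float64(258.6), np.float64(269.2))
side gauge 0.64 751 244 275 263 294 (np.float64(258.4), np.float64(278.4))
side board 0.97 7143 235 359 242 323 (np.float64(296.0), np.float64(282.3))
side board 0.65 658 245 274 263 294 (np.float64(257.5), np.float64(278.8))
side plate [ 263  242   86   56 3164]
axis [0.5691 0.0971 0.0917] 0.0013752766093427023
```

View pics/crop.png

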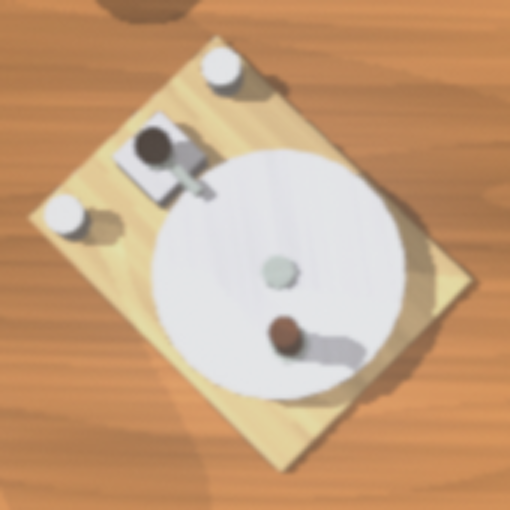

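View pics/crops.png

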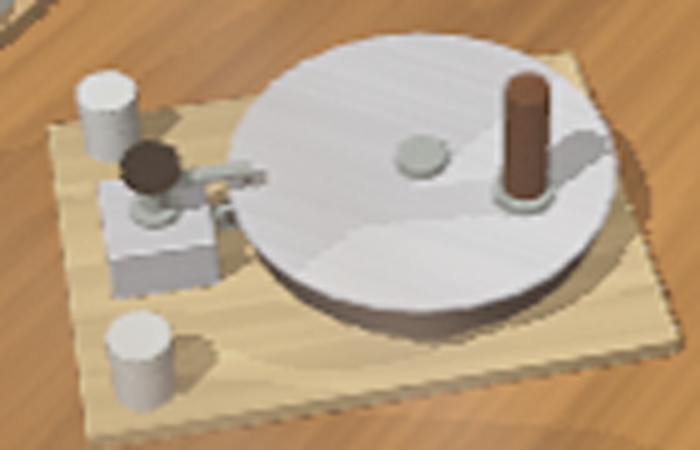

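The crop puts the marker cap centre at (153,146), the knob top at (287,330) and the board corners at (217,38), (474,281), (284,470) and (30,217). In the side crop the cap is at (150,167) and the knob top at (527,84).

```bash
python3 - <<'E'
from h import *
T=lambda x,y:((x+.5)/3-.5+210,(y+.5)/3-.5+150)
S=lambda x,y:((x+.5)/5-.5+225,(y+.5)/5-.5+235)
print('marker',at('top',T(153,146),.074),at('side',S(150,163),.074))
print('knob',at('top',T(287,330),.116),at('side',S(527,84),.116),'base side',at('side',S(524,190),.054))
print('hub',at('top',T(280,271),.052),at('side',S(424,157),.052))
t=np.array([at('top',T(*p),.012)[:2] for p in((217,38),(474,281),(284,470),(30,217))])
s=np.array([at('side',S(*p),.012)[:2] for p in((50,126),(572,55),(680,345),(90,437))])
for c in(t,s): print(c.round(4).tolist(),c.mean(0))
# t: A(217,38) far pot, B, C, D ; +y dir from BC to AD
for c in (t,):
    a=(c[0]+c[3]-c[1]-c[2]); print('ydir',np.degrees(np.arctan2(a[1],a[0])), 'axis',c.mean(0)-.035*a/np.linalg.norm(a), np.linalg.norm(a)/2)
a=(s[0]+s[3]-s[1]-s[2]); print('ydir',np.degrees(np.arctan2(a[1],a[0])),'axis',s.mean(0)-.035*a/np.linalg.norm(a), np.linalg.norm(a)/2)
E
```

```text
marker [0.6538702  0.18554556 0.074     ] [0.653875   0.18740647 0.074     ]
knob [0.51886147 0.08366464 0.116     ] [0.51924397 0.08460154 0.116     ] base side [0.51636647 0.08833871 0.054     ]
hub [0.56946134 0.09374073 0.052     ] [0.56748911 0.0952761  0.052     ]
[[0.7552, 0.1502], [0.5718, -0.047], [0.4302, 0.0889], [0.6132, 0.285]] [0.59262579 0.11925595]
[[0.7557, 0.1508], [0.571, -0.0424], [0.4258, 0.0952], [0.6106, 0.2878]] [0.59077783 0.12287435]
ydir 47.03362726055246 axis [0.56877087 0.09364456] 0.2687612976878064
ydir 46.23417690980835 axis [0.5665679  0.09759829] 0.267073145407197
```

Emit:
{"name": "apply_moves", "arguments": {
  "series": [
    [0.375,0.35,0,0,0,0],
    [0.375,0.35,0,0,0,0],
    [0.375,0.35,0,0,0,0],
    [0.375,0.35,0,0,0,0],
    [0.375,0.35,0,0,0,0],
    [0.375,0.35,0,0,0,0],
    [0.41,0.914,-0.1,0,0,0],
    [0.41,0.914,-0.1,0,0,0],
    [0.41,0.914,-0.1,0,0,0],
    [0.41,0.914,-0.1,0,0,0],
    [0.41,0.914,-0.1,0,0,0],
    [0.41,0.914,-0.1,0,0,0],
    [0.41,0.914,-0.1,0,0,0],
    [0.41,0.914,-0.1,0,0,0],
    [0.41,0.914,-0.1,0,0,0],
    [0.41,0.914,-0.1,0,0,0]
  ],
  "jaw": 0.6,
  "squeeze": 22
}}

```text
time: 3.0
eef_pos: [0.5191, 0.0836, 0.1705]
tcp_rot: [0.99, 0.143, 0.0, 0.0]
contact_force: [-0.4, -0.8, 0.4]
opening: 0.598
finger_force: 0.0
```

Emit:
{"name": "apply_moves", "arguments": {
  "series": [
    [0,0,-0.047,0,0,0],
    [0,0,-0.094,0,0,0],
    [0,0,-0.094,0,0,0],
    [0,0,-0.094,0,0,0]
  ]
}}

```text
time: 3.5
eef_pos: [0.5201, 0.0828, 0.0967]
tcp_rot: [0.99, 0.142, 0.001, 0.0]
contact_force: [0.2, -0.3, -0.2]
opening: 0.602
finger_force: 0.0
```

Emit:
{"name": "apply_moves", "arguments": {
  "series": [
    [0,0,0,0,0,0],
    [0,0,0,0,0,0],
    [0,0,0,0,0,0],
    [0,0,0,0,0,0],
    [0,0,0,0,0,0],
    [0,0,0,0,0,0]
  ],
  "jaw": 0.1
}}

```text
time: 4.25
eef_pos: [0.5201, 0.0844, 0.0974]
tcp_rot: [0.99, 0.143, 0.001, -0.0]
contact_force: [-1.8, 2.9, 6.5]
opening: 0.251
finger_force: 23.7
```

```bash
python3 - <<'E'
from h import *
s=ctrl.get_state();print({k:np.round(s[k],4) for k in('time','qpos','eef_pos','contact_force','opening','finger_force')})
for c in('top','side'):cv2.imwrite(f'pics/{c}1.png',ctrl.read_camera(c)[...,::-1])
t=cv2.imread('pics/top1.png')[150:320,210:380]; s=cv2.imread('pics/side1.png')[205:325,225:365]
cv2.imwrite('pics/c1.png',np.hstack([cv2.resize(t,(400,400)),cv2.resize(s,(400,400))]))
E
```

```text
{'time': np.float64(4.25), 'qpos': array([-3.2300e-02,  1.4440e-01,  2.0500e+00,  1.4000e-03,  9.4460e-01,
        1.2509e+00]), 'eef_pos': array([0.5201, 0.0844, 0.0974]), 'contact_force': array([-1.8085,  2.8781,  6.4741]), 'opening': np.float64(0.2508), 'finger_force': np.float64(23.6818)}
```

View pics/c1.png

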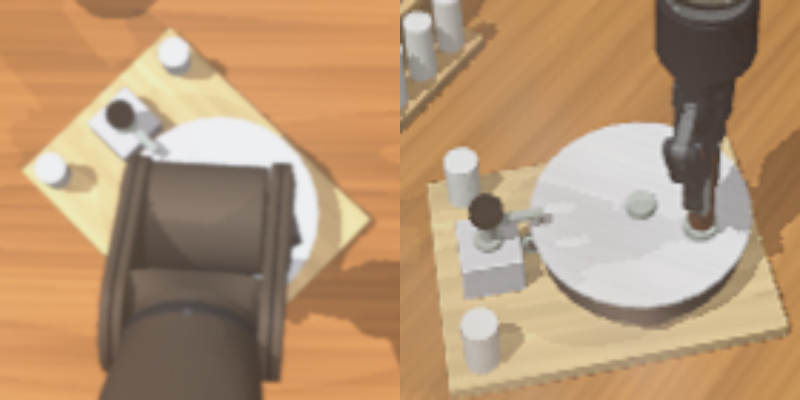

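The crop shows the knob gripped between the fingers and the gauge area clear. Next I'll work out the circle steps.

```bash
cat > steps.py <<'E'
import sys,numpy as np
# a0 step n (deg), r
a0,st,n,r=map(float,sys.argv[1:5])
a=np.radians(a0+st*np.arange(int(n)+1)); p=r*np.c_[np.cos(a),np.sin(a)]
for q,d in zip(a0+st*np.arange(1,n+1),np.diff(p,axis=0)/.8): print(round(q,1),d.round(4).tolist(),(d/2).round(4).tolist())
E
python3 steps.py 192.4 6 59 .0515 
```

```text
198.4 [0.0018, -0.0065] [0.0009, -0.0032]
204.4 [0.0025, -0.0063] [0.0012, -0.0031]
210.4 [0.0031, -0.006] [0.0016, -0.003]
216.4 [0.0037, -0.0056] [0.0019, -0.0028]
222.4 [0.0043, -0.0052] [0.0021, -0.0026]
228.4 [0.0048, -0.0047] [0.0024, -0.0024]
234.4 [0.0053, -0.0042] [0.0026, -0.0021]
240.4 [0.0057, -0.0036] [0.0028, -0.0018]
246.4 [0.006, -0.003] [0.003, -0.0015]
252.4 [0.0063, -0.0024] [0.0032, -0.0012]
258.4 [0.0065, -0.0017] [0.0033, -0.0008]
264.4 [0.0067, -0.001] [0.0033, -0.0005]
270.4 [0.0067, -0.0003] [0.0034, -0.0002]
276.4 [0.0067, 0.0004] [0.0034, 0.0002]
282.4 [0.0066, 0.0011] [0.0033, 0.0006]
288.4 [0.0065, 0.0018] [0.0032, 0.0009]
294.4 [0.0063, 0.0025] [0.0031, 0.0012]
300.4 [0.006, 0.0031] [0.003, 0.0016]
306.4 [0.0056, 0.0037] [0.0028, 0.0019]
312.4 [0.0052, 0.0043] [0.0026, 0.0021]
318.4 [0.0047, 0.0048] [0.0024, 0.0024]
324.4 [0.0042, 0.0053] [0.0021, 0.0026]
330.4 [0.0036, 0.0057] [0.0018, 0.0028]
336.4 [0.003, 0.006] [0.0015, 0.003]
342.4 [0.0024, 0.0063] [0.0012, 0.0032]
348.4 [0.0017, 0.0065] [0.0008, 0.0033]
354.4 [0.001, 0.0067] [0.0005, 0.0033]
360.4 
[... 653 characters left out ...]
002]
456.4 [-0.0067, -0.0004] [-0.0034, -0.0002]
462.4 [-0.0066, -0.0011] [-0.0033, -0.0006]
468.4 [-0.0065, -0.0018] [-0.0032, -0.0009]
474.4 [-0.0063, -0.0025] [-0.0031, -0.0012]
480.4 [-0.006, -0.0031] [-0.003, -0.0016]
486.4 [-0.0056, -0.0037] [-0.0028, -0.0019]
492.4 [-0.0052, -0.0043] [-0.0026, -0.0021]
498.4 [-0.0047, -0.0048] [-0.0024, -0.0024]
504.4 [-0.0042, -0.0053] [-0.0021, -0.0026]
510.4 [-0.0036, -0.0057] [-0.0018, -0.0028]
516.4 [-0.003, -0.006] [-0.0015, -0.003]
522.4 [-0.0024, -0.0063] [-0.0012, -0.0032]
528.4 [-0.0017, -0.0065] [-0.0008, -0.0033]
534.4 [-0.001, -0.0067] [-0.0005, -0.0033]
540.4 [-0.0003, -0.0067] [-0.0002, -0.0034]
546.4 [0.0004, -0.0067] [0.0002, -0.0034]
```

Emit:
{"name": "apply_moves", "arguments": {
  "series": [
    [0.0009,-0.0032,0,0,0,0],
    [0.0018,-0.0065,0,0,0,0],
    [0.0018,-0.0065,0,0,0,0]
  ]
}}

```text
time: 4.72
eef_pos: [0.5214, 0.0798, 0.0974]
tcp_rot: [0.99, 0.143, 0.001, -0.001]
contact_force: [-2.2, 4.2, 6.5]
opening: 0.253
finger_force: 23.7
```

Emit:
{"name": "apply_moves", "arguments": {
  "series": [
    [0.0012,-0.0031,0,0,0,0],
    [0.0025,-0.0063,0,0,0,0],
    [0.0025,-0.0063,0,0,0,0]
  ]
}}

```text
time: 5.1
eef_pos: [0.5234, 0.0747, 0.0974]
tcp_rot: [0.99, 0.143, 0.001, -0.001]
contact_force: [-3.0, 4.6, 6.5]
opening: 0.25
finger_force: 23.7
```

Emit:
{"name": "apply_moves", "arguments": {
  "series": [
    [0.0016,-0.003,0,0,0,0],
    [0.0031,-0.006,0,0,0,0],
    [0.0031,-0.006,0,0,0,0]
  ]
}}

```text
time: 5.48
eef_pos: [0.5259, 0.07, 0.0974]
tcp_rot: [0.99, 0.143, 0.001, -0.001]
contact_force: [-3.3, 5.1, 6.0]
opening: 0.249
finger_force: 23.7
```

Emit:
{"name": "apply_moves", "arguments": {
  "series": [
    [0.0019,-0.0028,0,0,0,0],
    [0.0037,-0.0056,0,0,0,0],
    [0.0037,-0.0056,0,0,0,0]
  ]
}}

```text
time: 5.85
eef_pos: [0.5288, 0.0655, 0.0974]
tcp_rot: [0.99, 0.143, 0.001, -0.001]
contact_force: [-3.4, 5.3, 6.5]
opening: 0.247
finger_force: 23.7
```

Emit:
{"name": "apply_moves", "arguments": {
  "series": [
    [0.0021,-0.0026,0,0,0,0],
    [0.0043,-0.0052,0,0,0,0],
    [0.0043,-0.0052,0,0,0,0]
  ]
}}

```text
time: 6.22
eef_pos: [0.5323, 0.0614, 0.0974]
tcp_rot: [0.99, 0.143, 0.001, -0.001]
contact_force: [-2.4, 4.8, 6.7]
opening: 0.248
finger_force: 23.7
```

Emit:
{"name": "apply_moves", "arguments": {
  "series": [
    [0.0024,-0.0024,0,0,0,0],
    [0.0048,-0.0047,0,0,0,0],
    [0.0048,-0.0047,0,0,0,0]
  ]
}}

```text
time: 6.6
eef_pos: [0.536, 0.0576, 0.0974]
tcp_rot: [0.99, 0.143, 0.001, -0.001]
contact_force: [-2.6, 5.2, 7.1]
opening: 0.25
finger_force: 23.7
```

Emit:
{"name": "apply_moves", "arguments": {
  "series": [
    [0.0026,-0.0021,0,0,0,0],
    [0.0053,-0.0042,0,0,0,0],
    [0.0053,-0.0042,0,0,0,0]
  ]
}}

```text
time: 6.98
eef_pos: [0.5402, 0.0543, 0.0974]
tcp_rot: [0.99, 0.143, 0.001, -0.001]
contact_force: [-3.1, 4.8, 7.9]
opening: 0.25
finger_force: 23.7
```

Emit:
{"name": "apply_moves", "arguments": {
  "series": [
    [0.0028,-0.0018,0,0,0,0],
    [0.0057,-0.0036,0,0,0,0],
    [0.0057,-0.0036,0,0,0,0]
  ]
}}

```text
time: 7.35
eef_pos: [0.5446, 0.0514, 0.0974]
tcp_rot: [0.99, 0.143, 0.001, -0.001]
contact_force: [-2.6, 4.8, 7.1]
opening: 0.244
finger_force: 23.7
```

Emit:
{"name": "apply_moves", "arguments": {
  "series": [
    [0.003,-0.0015,0,0,0,0],
    [0.006,-0.003,0,0,0,0],
    [0.006,-0.003,0,0,0,0]
  ]
}}

```text
time: 7.72
eef_pos: [0.5493, 0.049, 0.0974]
tcp_rot: [0.99, 0.143, 0.001, -0.001]
contact_force: [-3.3, 4.8, 7.3]
opening: 0.251
finger_force: 23.8
```

Emit:
{"name": "apply_moves", "arguments": {
  "series": [
    [0.0032,-0.0012,0,0,0,0],
    [0.0063,-0.0024,0,0,0,0],
    [0.0063,-0.0024,0,0,0,0]
  ]
}}

```text
time: 8.1
eef_pos: [0.5542, 0.0471, 0.0974]
tcp_rot: [0.99, 0.143, 0.0, -0.001]
contact_force: [-4.1, 3.3, 7.1]
opening: 0.252
finger_force: 23.8
```

Emit:
{"name": "apply_moves", "arguments": {
  "series": [
    [0.0033,-0.0008,0,0,0,0],
    [0.0065,-0.0017,0,0,0,0],
    [0.0065,-0.0017,0,0,0,0]
  ]
}}

```text
time: 8.48
eef_pos: [0.5593, 0.0456, 0.0974]
tcp_rot: [0.99, 0.143, 0.0, -0.001]
contact_force: [-3.8, 3.6, 7.7]
opening: 0.248
finger_force: 23.9
```

Emit:
{"name": "apply_moves", "arguments": {
  "series": [
    [0.0033,-0.0005,0,0,0,0],
    [0.0067,-0.001,0,0,0,0],
    [0.0067,-0.001,0,0,0,0]
  ]
}}

```text
time: 8.85
eef_pos: [0.5645, 0.0447, 0.0974]
tcp_rot: [0.99, 0.143, -0.0, -0.001]
contact_force: [-5.1, 3.7, 8.4]
opening: 0.247
finger_force: 23.9
```

Emit:
{"name": "apply_moves", "arguments": {
  "series": [
    [0.0034,-0.0002,0,0,0,0],
    [0.0067,-0.0003,0,0,0,0],
    [0.0067,-0.0003,0,0,0,0]
  ]
}}

```text
time: 9.22
eef_pos: [0.5698, 0.0444, 0.0974]
tcp_rot: [0.99, 0.143, -0.0, -0.001]
contact_force: [-5.3, 2.4, 9.0]
opening: 0.249
finger_force: 23.9
```

Emit:
{"name": "apply_moves", "arguments": {
  "series": [
    [0.0034,0.0002,0,0,0,0],
    [0.0067,0.0004,0,0,0,0],
    [0.0067,0.0004,0,0,0,0]
  ]
}}

```text
time: 9.6
eef_pos: [0.575, 0.0446, 0.0974]
tcp_rot: [0.99, 0.143, -0.0, -0.001]
contact_force: [-5.0, 3.3, 8.7]
opening: 0.249
finger_force: 23.9
```

Emit:
{"name": "apply_moves", "arguments": {
  "series": [
    [0.0033,0.0006,0,0,0,0],
    [0.0066,0.0011,0,0,0,0],
    [0.0066,0.0011,0,0,0,0]
  ]
}}

```text
time: 9.98
eef_pos: [0.5802, 0.0453, 0.0974]
tcp_rot: [0.99, 0.143, -0.001, -0.001]
contact_force: [-5.8, 2.6, 8.7]
opening: 0.251
finger_force: 23.8
```

Emit:
{"name": "apply_moves", "arguments": {
  "series": [
    [0.0032,0.0009,0,0,0,0],
    [0.0065,0.0018,0,0,0,0],
    [0.0065,0.0018,0,0,0,0]
  ]
}}

```text
time: 10.35
eef_pos: [0.5854, 0.0465, 0.0974]
tcp_rot: [0.99, 0.143, -0.001, -0.0]
contact_force: [-6.4, 0.7, 8.7]
opening: 0.252
finger_force: 23.8
```

Emit:
{"name": "apply_moves", "arguments": {
  "series": [
    [0.0031,0.0012,0,0,0,0],
    [0.0063,0.0025,0,0,0,0],
    [0.0063,0.0025,0,0,0,0]
  ]
}}

```text
time: 10.72
eef_pos: [0.5904, 0.0483, 0.0973]
tcp_rot: [0.99, 0.143, -0.001, -0.0]
contact_force: [-5.9, 0.6, 8.0]
opening: 0.247
finger_force: 23.8
```

Emit:
{"name": "apply_moves", "arguments": {
  "series": [
    [0.003,0.0016,0,0,0,0],
    [0.006,0.0031,0,0,0,0],
    [0.006,0.0031,0,0,0,0]
  ]
}}

```text
time: 11.1
eef_pos: [0.5952, 0.0506, 0.0974]
tcp_rot: [0.99, 0.143, -0.001, 0.0]
contact_force: [-5.7, 0.1, 8.9]
opening: 0.251
finger_force: 23.8
```

Emit:
{"name": "apply_moves", "arguments": {
  "series": [
    [0.0028,0.0019,0,0,0,0],
    [0.0056,0.0037,0,0,0,0],
    [0.0056,0.0037,0,0,0,0]
  ]
}}

```text
time: 11.48
eef_pos: [0.5997, 0.0533, 0.0974]
tcp_rot: [0.99, 0.143, -0.001, 0.0]
contact_force: [-5.6, -0.5, 8.1]
opening: 0.25
finger_force: 23.8
```

Emit:
{"name": "apply_moves", "arguments": {
  "series": [
    [0.0026,0.0021,0,0,0,0],
    [0.0052,0.0043,0,0,0,0],
    [0.0052,0.0043,0,0,0,0]
  ]
}}

```text
time: 11.85
eef_pos: [0.604, 0.0565, 0.0974]
tcp_rot: [0.99, 0.143, -0.001, 0.001]
contact_force: [-4.8, -2.0, 7.9]
opening: 0.254
finger_force: 23.8
```

Emit:
{"name": "apply_moves", "arguments": {
  "series": [
    [0.0024,0.0024,0,0,0,0],
    [0.0047,0.0048,0,0,0,0],
    [0.0047,0.0048,0,0,0,0]
  ]
}}

```text
time: 12.22
eef_pos: [0.6079, 0.06, 0.0974]
tcp_rot: [0.99, 0.143, -0.001, 0.001]
contact_force: [-5.6, -2.0, 9.2]
opening: 0.25
finger_force: 23.8
```

Emit:
{"name": "apply_moves", "arguments": {
  "series": [
    [0.0021,0.0026,0,0,0,0],
    [0.0042,0.0053,0,0,0,0],
    [0.0042,0.0053,0,0,0,0]
  ]
}}

```text
time: 12.6
eef_pos: [0.6114, 0.0641, 0.0974]
tcp_rot: [0.99, 0.143, -0.0, 0.001]
contact_force: [-4.4, -3.0, 7.1]
opening: 0.249
finger_force: 23.7
```

Emit:
{"name": "apply_moves", "arguments": {
  "series": [
    [0.0018,0.0028,0,0,0,0],
    [0.0036,0.0057,0,0,0,0],
    [0.0036,0.0057,0,0,0,0]
  ]
}}

```text
time: 12.98
eef_pos: [0.6145, 0.0684, 0.0974]
tcp_rot: [0.99, 0.143, -0.0, 0.001]
contact_force: [-3.2, -3.2, 7.0]
opening: 0.248
finger_force: 23.7
```

Emit:
{"name": "apply_moves", "arguments": {
  "series": [
    [0.0015,0.003,0,0,0,0],
    [0.003,0.006,0,0,0,0],
    [0.003,0.006,0,0,0,0]
  ]
}}

```text
time: 13.35
eef_pos: [0.617, 0.073, 0.0974]
tcp_rot: [0.99, 0.143, 0.0, 0.002]
contact_force: [-3.5, -4.3, 6.8]
opening: 0.248
finger_force: 23.7
```

Emit:
{"name": "apply_moves", "arguments": {
  "series": [
    [0.0012,0.0032,0,0,0,0],
    [0.0024,0.0063,0,0,0,0],
    [0.0024,0.0063,0,0,0,0]
  ]
}}

```text
time: 13.72
eef_pos: [0.6192, 0.0778, 0.0974]
tcp_rot: [0.99, 0.143, 0.001, 0.002]
contact_force: [-2.2, -4.1, 6.1]
opening: 0.253
finger_force: 23.6
```

Emit:
{"name": "apply_moves", "arguments": {
  "series": [
    [0.0008,0.0033,0,0,0,0],
    [0.0017,0.0065,0,0,0,0],
    [0.0017,0.0065,0,0,0,0]
  ]
}}

```text
time: 14.1
eef_pos: [0.6208, 0.0829, 0.0974]
tcp_rot: [0.99, 0.143, 0.001, 0.002]
contact_force: [-2.1, -4.6, 5.4]
opening: 0.252
finger_force: 23.6
```

Emit:
{"name": "apply_moves", "arguments": {
  "series": [
    [0.0005,0.0033,0,0,0,0],
    [0.001,0.0067,0,0,0,0],
    [0.001,0.0067,0,0,0,0]
  ]
}}

```text
time: 14.48
eef_pos: [0.6219, 0.0882, 0.0974]
tcp_rot: [0.99, 0.143, 0.001, 0.002]
contact_force: [-0.8, -5.4, 4.8]
opening: 0.248
finger_force: 23.6
```

Emit:
{"name": "apply_moves", "arguments": {
  "series": [
    [0.0002,0.0034,0,0,0,0],
    [0.0003,0.0067,0,0,0,0],
    [0.0003,0.0067,0,0,0,0]
  ]
}}

```text
time: 14.85
eef_pos: [0.6225, 0.0935, 0.0975]
tcp_rot: [0.99, 0.143, 0.002, 0.002]
contact_force: [0.3, -4.9, 3.4]
opening: 0.25
finger_force: 23.5
```

Emit:
{"name": "apply_moves", "arguments": {
  "series": [
    [-0.0002,0.0034,0,0,0,0],
    [-0.0004,0.0067,0,0,0,0],
    [-0.0004,0.0067,0,0,0,0]
  ]
}}

```text
time: 15.22
eef_pos: [0.6225, 0.0988, 0.0975]
tcp_rot: [0.99, 0.143, 0.002, 0.002]
contact_force: [1.0, -5.4, 2.8]
opening: 0.251
finger_force: 23.5
```

Emit:
{"name": "apply_moves", "arguments": {
  "series": [
    [-0.0006,0.0033,0,0,0,0],
    [-0.0011,0.0066,0,0,0,0],
    [-0.0011,0.0066,0,0,0,0]
  ]
}}

```text
time: 15.6
eef_pos: [0.622, 0.1041, 0.0975]
tcp_rot: [0.99, 0.143, 0.003, 0.002]
contact_force: [2.3, -5.2, 2.2]
opening: 0.253
finger_force: 23.4
```

Emit:
{"name": "apply_moves", "arguments": {
  "series": [
    [-0.0009,0.0032,0,0,0,0],
    [-0.0018,0.0065,0,0,0,0],
    [-0.0018,0.0065,0,0,0,0]
  ]
}}

```text
time: 15.98
eef_pos: [0.6209, 0.1095, 0.0975]
tcp_rot: [0.99, 0.143, 0.004, 0.002]
contact_force: [3.3, -5.3, 2.5]
opening: 0.251
finger_force: 23.4
```

Emit:
{"name": "apply_moves", "arguments": {
  "series": [
    [-0.0012,0.0031,0,0,0,0],
    [-0.0025,0.0063,0,0,0,0],
    [-0.0025,0.0063,0,0,0,0]
  ]
}}

```text
time: 16.35
eef_pos: [0.6192, 0.1147, 0.0975]
tcp_rot: [0.99, 0.143, 0.004, 0.002]
contact_force: [5.0, -3.9, 1.0]
opening: 0.247
finger_force: 23.3
```

Emit:
{"name": "apply_moves", "arguments": {
  "series": [
    [-0.0016,0.003,0,0,0,0],
    [-0.0031,0.006,0,0,0,0],
    [-0.0031,0.006,0,0,0,0]
  ]
}}

```text
time: 16.73
eef_pos: [0.617, 0.1197, 0.0975]
tcp_rot: [0.99, 0.143, 0.005, 0.002]
contact_force: [5.6, -3.0, 0.7]
opening: 0.246
finger_force: 23.2
```

Emit:
{"name": "apply_moves", "arguments": {
  "series": [
    [-0.0019,0.0028,0,0,0,0],
    [-0.0037,0.0056,0,0,0,0],
    [-0.0037,0.0056,0,0,0,0]
  ]
}}

```text
time: 17.1
eef_pos: [0.6143, 0.1245, 0.0975]
tcp_rot: [0.99, 0.143, 0.005, 0.002]
contact_force: [6.8, -2.0, -0.7]
opening: 0.251
finger_force: 23.1
```

Emit:
{"name": "apply_moves", "arguments": {
  "series": [
    [-0.0021,0.0026,0,0,0,0],
    [-0.0043,0.0052,0,0,0,0],
    [-0.0043,0.0052,0,0,0,0]
  ]
}}

```text
time: 17.48
eef_pos: [0.611, 0.129, 0.0975]
tcp_rot: [0.99, 0.143, 0.005, 0.001]
contact_force: [6.7, -0.9, -1.7]
opening: 0.247
finger_force: 23.1
```

Emit:
{"name": "apply_moves", "arguments": {
  "series": [
    [-0.0024,0.0024,0,0,0,0],
    [-0.0048,0.0047,0,0,0,0],
    [-0.0048,0.0047,0,0,0,0]
  ]
}}

```text
time: 17.85
eef_pos: [0.6073, 0.1331, 0.0975]
tcp_rot: [0.99, 0.143, 0.006, 0.001]
contact_force: [7.3, 0.5, -1.8]
opening: 0.251
finger_force: 23.0
```

Emit:
{"name": "apply_moves", "arguments": {
  "series": [
    [-0.0026,0.0021,0,0,0,0],
    [-0.0053,0.0042,0,0,0,0],
    [-0.0053,0.0042,0,0,0,0]
  ]
}}

```text
time: 18.23
eef_pos: [0.6031, 0.1369, 0.0975]
tcp_rot: [0.99, 0.143, 0.006, 0.001]
contact_force: [7.2, 1.2, -1.4]
opening: 0.249
finger_force: 23.0
```

Emit:
{"name": "apply_moves", "arguments": {
  "series": [
    [-0.0028,0.0018,0,0,0,0],
    [-0.0057,0.0036,0,0,0,0],
    [-0.0057,0.0036,0,0,0,0]
  ]
}}

```text
time: 18.6
eef_pos: [0.5985, 0.1401, 0.0976]
tcp_rot: [0.99, 0.143, 0.006, 0.0]
contact_force: [8.5, 2.0, -2.6]
opening: 0.248
finger_force: 23.0
```

Emit:
{"name": "apply_moves", "arguments": {
  "series": [
    [-0.003,0.0015,0,0,0,0],
    [-0.006,0.003,0,0,0,0],
    [-0.006,0.003,0,0,0,0]
  ]
}}

```text
time: 18.98
eef_pos: [0.5937, 0.1429, 0.0976]
tcp_rot: [0.99, 0.143, 0.006, -0.0]
contact_force: [7.8, 3.6, -1.2]
opening: 0.252
finger_force: 23.0
```

Emit:
{"name": "apply_moves", "arguments": {
  "series": [
    [-0.0032,0.0012,0,0,0,0],
    [-0.0063,0.0024,0,0,0,0],
    [-0.0063,0.0024,0,0,0,0]
  ]
}}

```text
time: 19.35
eef_pos: [0.5885, 0.1451, 0.0975]
tcp_rot: [0.99, 0.143, 0.006, -0.0]
contact_force: [7.5, 4.5, -2.5]
opening: 0.252
finger_force: 23.0
```

Emit:
{"name": "apply_moves", "arguments": {
  "series": [
    [-0.0033,0.0008,0,0,0,0],
    [-0.0065,0.0017,0,0,0,0],
    [-0.0065,0.0017,0,0,0,0]
  ]
}}

```text
time: 19.73
eef_pos: [0.5831, 0.1467, 0.0975]
tcp_rot: [0.99, 0.143, 0.006, -0.001]
contact_force: [6.6, 4.3, -1.2]
opening: 0.249
finger_force: 23.1
```

Emit:
{"name": "apply_moves", "arguments": {
  "series": [
    [-0.0033,0.0005,0,0,0,0],
    [-0.0067,0.001,0,0,0,0],
    [-0.0067,0.001,0,0,0,0]
  ]
}}

```text
time: 20.1
eef_pos: [0.5776, 0.1478, 0.0975]
tcp_rot: [0.99, 0.143, 0.006, -0.001]
contact_force: [6.8, 5.6, -0.8]
opening: 0.252
finger_force: 23.1
```

Emit:
{"name": "apply_moves", "arguments": {
  "series": [
    [-0.0034,0.0002,0,0,0,0],
    [-0.0067,0.0003,0,0,0,0],
    [-0.0067,0.0003,0,0,0,0]
  ]
}}

```text
time: 20.48
eef_pos: [0.572, 0.1482, 0.0975]
tcp_rot: [0.99, 0.143, 0.005, -0.001]
contact_force: [5.1, 6.2, -0.3]
opening: 0.251
finger_force: 23.2
```

Emit:
{"name": "apply_moves", "arguments": {
  "series": [
    [-0.0034,-0.0002,0,0,0,0],
    [-0.0067,-0.0004,0,0,0,0],
    [-0.0067,-0.0004,0,0,0,0]
  ]
}}

```text
time: 20.85
eef_pos: [0.5664, 0.1481, 0.0975]
tcp_rot: [0.99, 0.143, 0.005, -0.002]
contact_force: [5.0, 6.3, 0.2]
opening: 0.256
finger_force: 23.2
```

Emit:
{"name": "apply_moves", "arguments": {
  "series": [
    [-0.0033,-0.0006,0,0,0,0],
    [-0.0066,-0.0011,0,0,0,0],
    [-0.0066,-0.0011,0,0,0,0]
  ]
}}

```text
time: 21.22
eef_pos: [0.5624, 0.1475, 0.0976]
tcp_rot: [0.99, 0.142, 0.007, -0.002]
contact_force: [8.3, 8.4, -3.2]
opening: 0.249
finger_force: 22.9
```

Emit:
{"name": "apply_moves", "arguments": {
  "series": [
    [-0.0032,-0.0009,0,0,0,0],
    [-0.0065,-0.0018,0,0,0,0],
    [-0.0065,-0.0018,0,0,0,0]
  ]
}}

```text
time: 21.6
eef_pos: [0.5568, 0.1463, 0.0975]
tcp_rot: [0.99, 0.142, 0.006, -0.002]
contact_force: [7.5, 9.7, -1.2]
opening: 0.249
finger_force: 23.1
```

Emit:
{"name": "apply_moves", "arguments": {
  "series": [
    [-0.0031,-0.0012,0,0,0,0],
    [-0.0063,-0.0025,0,0,0,0],
    [-0.0063,-0.0025,0,0,0,0]
  ]
}}

```text
time: 21.98
eef_pos: [0.5496, 0.1438, 0.0974]
tcp_rot: [0.99, 0.143, 0.003, -0.002]
contact_force: [0.4, 6.7, 2.5]
opening: 0.254
finger_force: 23.7
```

Emit:
{"name": "apply_moves", "arguments": {
  "series": [
    [-0.003,-0.0016,0,0,0,0],
    [-0.006,-0.0031,0,0,0,0],
    [-0.006,-0.0031,0,0,0,0]
  ]
}}

```text
time: 22.35
eef_pos: [0.5444, 0.1411, 0.0974]
tcp_rot: [0.99, 0.143, 0.002, -0.002]
contact_force: [-0.9, 6.3, 4.6]
opening: 0.25
finger_force: 23.7
```

Emit:
{"name": "apply_moves", "arguments": {
  "series": [
    [-0.0028,-0.0019,0,0,0,0],
    [-0.0056,-0.0037,0,0,0,0],
    [-0.0056,-0.0037,0,0,0,0]
  ]
}}

```text
time: 22.72
eef_pos: [0.5404, 0.1386, 0.0974]
tcp_rot: [0.99, 0.142, 0.003, -0.002]
contact_force: [1.1, 7.3, 2.2]
opening: 0.25
finger_force: 23.6
```

Emit:
{"name": "apply_moves", "arguments": {
  "series": [
    [-0.0026,-0.0021,0,0,0,0],
    [-0.0052,-0.0043,0,0,0,0],
    [-0.0052,-0.0043,0,0,0,0]
  ]
}}

```text
time: 23.1
eef_pos: [0.5361, 0.1351, 0.0974]
tcp_rot: [0.99, 0.142, 0.003, -0.002]
contact_force: [-0.2, 7.3, 2.9]
opening: 0.25
finger_force: 23.7
```

Emit:
{"name": "apply_moves", "arguments": {
  "series": [
    [-0.0024,-0.0024,0,0,0,0],
    [-0.0047,-0.0048,0,0,0,0],
    [-0.0047,-0.0048,0,0,0,0]
  ]
}}

```text
time: 23.48
eef_pos: [0.5321, 0.1311, 0.0974]
tcp_rot: [0.99, 0.142, 0.003, -0.002]
contact_force: [-0.0, 8.5, 4.7]
opening: 0.249
finger_force: 23.7
```

```bash
python3 - <<'E'
import numpy as np
from scipy.optimize import least_squares
D=np.array([[.5234,.0747,0,0],[.5323,.0614,0,0],[.5402,.0543,0,0],[.5542,.0471,0,0],[.5645,.0447,0,0],[.5802,.0453,0,0],[.5952,.0506,0,0],[.6079,.06,0,0],[.617,.073,0,0],[.6219,.0882,0,0],[.622,.1041,0,0],[.6143,.1245,0,0],[.6031,.1369,7.2,1.2],[.5985,.1401,8.5,2],[.5937,.1429,7.8,3.6],[.5885,.1451,7.5,4.5],[.5831,.1467,6.6,4.3],[.5776,.1478,6.8,5.6],[.572,.1482,5.1,6.2],[.5664,.1481,5,6.3],[.5624,.1475,8.3,8.4],[.5568,.1463,7.5,9.7],[.5496,.1438,.4,6.7],[.5444,.1411,-.9,6.3],[.5404,.1386,1.1,7.3],[.5361,.1351,-.2,7.3],[.5321,.1311,0,8.5]])
f=least_squares(lambda v:np.hypot(*(D[:,:2]-v[:2]).T)-v[2],[.57,.096,.052]);print(f.x)
for x,y,a,b in D[12:]:
    t=np.arctan2(y-f.x[1],x-f.x[0]);print(round(np.degrees(t),1),'drag',round(a*np.sin(t)-b*np.cos(t),1),'rad',round(a*np.cos(t)+b*np.sin(t),1))
print(np.degrees(np.arctan2(.0962-.0844,.5705-.5201)))
E
```

```text
[0.57065749 0.09632023 0.05192345]
51.4 drag 4.9 rad 5.4
57.5 drag 6.1 rad 6.2
63.7 drag 5.4 rad 6.7
69.9 drag 5.5 rad 6.8
76.1 drag 5.4 rad 5.8
82.3 drag 6.0 rad 6.5
88.5 drag 4.9 rad 6.3
94.7 drag 5.5 rad 5.9
99.2 drag 9.5 rad 7.0
105.5 drag 9.8 rad 7.3
113.9 drag 3.1 rad 6.0
120.4 drag 2.4 rad 5.9
125.6 drag 5.1 rad 5.3
131.7 drag 4.7 rad 5.6
137.9 drag 6.3 rad 5.7
13.177139653967298
```

```bash
python3 steps.py 138.4 -6 2 .052; python3 steps.py 126.4 -2 12 .052
```

```text
132.4 [0.0048, 0.0048] [0.0024, 0.0024]
126.4 [0.0053, 0.0043] [0.0026, 0.0022]
124.4 [0.0018, 0.0013] [0.0009, 0.0007]
122.4 [0.0019, 0.0012] [0.0009, 0.0006]
120.4 [0.0019, 0.0012] [0.001, 0.0006]
118.4 [0.002, 0.0011] [0.001, 0.0006]
116.4 [0.002, 0.001] [0.001, 0.0005]
114.4 [0.002, 0.001] [0.001, 0.0005]
112.4 [0.0021, 0.0009] [0.001, 0.0005]
110.4 [0.0021, 0.0008] [0.0011, 0.0004]
108.4 [0.0021, 0.0008] [0.0011, 0.0004]
106.4 [0.0022, 0.0007] [0.0011, 0.0003]
104.4 [0.0022, 0.0006] [0.0011, 0.0003]
102.4 [0.0022, 0.0005] [0.0011, 0.0003]
```

Emit:
{"name": "apply_moves", "arguments": {
  "series": [
    [0.0022,0.0028,0,0,0,0],
    [0.0045,0.0055,0,0,0,0],
    [0.0072,0.0078,0,0,0,0],
    [0.0097,0.01,0,0,0,0],
    [0.0097,0.01,0,0,0,0]
  ]
}}

```text
time: 24.1
eef_pos: [0.5383, 0.1371, 0.0973]
tcp_rot: [0.99, 0.143, -0.001, 0.0]
contact_force: [-5.6, -1.1, 8.3]
opening: 0.249
finger_force: 23.9
```

Emit:
{"name": "apply_moves", "arguments": {
  "series": [
    [0.0009,0.0007,0,0,0,0],
    [0.0018,0.0013,0,0,0,0],
    [0.0018,0.0013,0,0,0,0]
  ]
}}

```text
time: 24.48
eef_pos: [0.5395, 0.1381, 0.0973]
tcp_rot: [0.99, 0.143, -0.001, 0.0]
contact_force: [-7.5, -0.9, 10.1]
opening: 0.25
finger_force: 24.0
```

Emit:
{"name": "apply_moves", "arguments": {
  "series": [
    [0.0009,0.0006,0,0,0,0],
    [0.0019,0.0012,0,0,0,0],
    [0.0019,0.0012,0,0,0,0]
  ]
}}

```text
time: 24.85
eef_pos: [0.541, 0.1391, 0.0973]
tcp_rot: [0.99, 0.143, -0.001, 0.0]
contact_force: [-7.2, 0.2, 9.3]
opening: 0.248
finger_force: 24.0
```

Emit:
{"name": "apply_moves", "arguments": {
  "series": [
    [0.001,0.0006,0,0,0,0],
    [0.0019,0.0012,0,0,0,0],
    [0.0019,0.0012,0,0,0,0]
  ]
}}

```text
time: 25.22
eef_pos: [0.5426, 0.1401, 0.0974]
tcp_rot: [0.99, 0.143, -0.001, 0.0]
contact_force: [-7.3, -0.3, 9.1]
opening: 0.253
finger_force: 24.0
```

Emit:
{"name": "apply_moves", "arguments": {
  "series": [
    [0.001,0.0006,0,0,0,0],
    [0.002,0.0011,0,0,0,0],
    [0.002,0.0011,0,0,0,0]
  ]
}}

```text
time: 25.6
eef_pos: [0.5441, 0.1411, 0.0974]
tcp_rot: [0.99, 0.143, -0.001, -0.0]
contact_force: [-7.9, 0.4, 10.1]
opening: 0.248
finger_force: 24.0
```

Emit:
{"name": "apply_moves", "arguments": {
  "series": [
    [0.001,0.0005,0,0,0,0],
    [0.002,0.001,0,0,0,0],
    [0.002,0.001,0,0,0,0]
  ]
}}

```text
time: 25.98
eef_pos: [0.545, 0.1416, 0.0974]
tcp_rot: [0.99, 0.143, -0.002, 0.0]
contact_force: [-9.3, -1.6, 12.0]
opening: 0.248
finger_force: 24.2
```

Emit:
{"name": "apply_moves", "arguments": {
  "series": [
    [0.001,0.0005,0,0,0,0],
    [0.002,0.001,0,0,0,0],
    [0.002,0.001,0,0,0,0]
  ]
}}

```text
time: 26.35
eef_pos: [0.5458, 0.1421, 0.0973]
tcp_rot: [0.99, 0.144, -0.004, 0.0]
contact_force: [-11.5, -2.6, 13.2]
opening: 0.248
finger_force: 24.4
```

Emit:
{"name": "apply_moves", "arguments": {
  "series": [
    [0.001,0.0005,0,0,0,0],
    [0.0021,0.0009,0,0,0,0],
    [0.0021,0.0009,0,0,0,0]
  ]
}}

```text
time: 26.72
eef_pos: [0.5473, 0.1428, 0.0973]
tcp_rot: [0.99, 0.144, -0.004, 0.0]
contact_force: [-12.5, -2.0, 13.9]
opening: 0.249
finger_force: 24.4
```

Emit:
{"name": "apply_moves", "arguments": {
  "series": [
    [0.0011,0.0004,0,0,0,0],
    [0.0021,0.0008,0,0,0,0],
    [0.0021,0.0008,0,0,0,0]
  ]
}}

```text
time: 27.1
eef_pos: [0.5492, 0.1437, 0.0973]
tcp_rot: [0.99, 0.143, -0.003, 0.0]
contact_force: [-11.3, -1.6, 13.0]
opening: 0.249
finger_force: 24.4
```

Emit:
{"name": "apply_moves", "arguments": {
  "series": [
    [0.0011,0.0004,0,0,0,0],
    [0.0021,0.0008,0,0,0,0],
    [0.0021,0.0008,0,0,0,0]
  ]
}}

```text
time: 27.48
eef_pos: [0.5513, 0.1446, 0.0973]
tcp_rot: [0.99, 0.143, -0.003, -0.0]
contact_force: [-10.1, -0.8, 12.6]
opening: 0.253
finger_force: 24.3
```

Emit:
{"name": "apply_moves", "arguments": {
  "series": [
    [0.0011,0.0003,0,0,0,0],
    [0.0022,0.0007,0,0,0,0],
    [0.0022,0.0007,0,0,0,0]
  ]
}}

```text
time: 27.85
eef_pos: [0.5536, 0.1455, 0.0973]
tcp_rot: [0.99, 0.143, -0.002, -0.0]
contact_force: [-8.0, 1.0, 11.6]
opening: 0.248
finger_force: 24.2
```

Emit:
{"name": "apply_moves", "arguments": {
  "series": [
    [0.0011,0.0003,0,0,0,0],
    [0.0022,0.0006,0,0,0,0],
    [0.0022,0.0006,0,0,0,0]
  ]
}}

```text
time: 28.22
eef_pos: [0.5561, 0.1463, 0.0974]
tcp_rot: [0.99, 0.143, -0.0, -0.001]
contact_force: [-6.6, 1.9, 8.7]
opening: 0.251
finger_force: 24.1
```

Emit:
{"name": "apply_moves", "arguments": {
  "series": [
    [0.0011,0.0003,0,0,0,0],
    [0.0022,0.0005,0,0,0,0],
    [0.0022,0.0005,0,0,0,0]
  ]
}}

```text
time: 28.6
eef_pos: [0.5586, 0.1469, 0.0974]
tcp_rot: [0.99, 0.143, 0.001, -0.001]
contact_force: [-3.7, 3.0, 7.0]
opening: 0.254
finger_force: 23.9
```

```bash
cat > drag.py <<'E'
import numpy as np
def run(D):
  for x,y,a,b in D:
    t=np.arctan2(y-.0963,x-.5707);print(round(np.degrees(t),1),'drag',round(a*np.sin(t)-b*np.cos(t),1),'rad',round(a*np.cos(t)+b*np.sin(t),1))
E
python3 - <<'E'
from drag import *
run([[.5383,.1371,-5.6,-1.1],[.5395,.1381,-7.5,-.9],[.541,.1391,-7.2,.2],[.5426,.1401,-7.3,-.3],[.5441,.1411,-7.9,.4],[.545,.1416,-9.3,-1.6],[.5458,.1421,-11.5,-2.6],[.5473,.1428,-12.5,-2],[.5492,.1437,-11.3,-1.6],[.5513,.1446,-10.1,-.8],[.5536,.1455,-8,1],[.5561,.1463,-6.6,1.9],[.5586,.1469,-3.7,3]])
E
python3 steps.py 102.4 2 10 .052
```

```text
128.5 drag -5.1 rad 2.6
126.7 drag -6.5 rad 3.8
124.8 drag -5.8 rad 4.3
122.7 drag -6.3 rad 3.7
120.7 drag -6.6 rad 4.4
119.6 drag -8.9 rad 3.2
118.5 drag -11.3 rad 3.2
116.7 drag -12.1 rad 3.8
114.4 drag -11.0 rad 3.2
111.9 drag -9.7 rad 3.0
109.2 drag -7.2 rad 3.6
106.3 drag -5.8 rad 3.7
103.4 drag -2.9 rad 3.8
104.4 [-0.0022, -0.0005] [-0.0011, -0.0003]
106.4 [-0.0022, -0.0006] [-0.0011, -0.0003]
108.4 [-0.0022, -0.0007] [-0.0011, -0.0003]
110.4 [-0.0021, -0.0008] [-0.0011, -0.0004]
112.4 [-0.0021, -0.0008] [-0.0011, -0.0004]
114.4 [-0.0021, -0.0009] [-0.001, -0.0005]
116.4 [-0.002, -0.001] [-0.001, -0.0005]
118.4 [-0.002, -0.001] [-0.001, -0.0005]
120.4 [-0.002, -0.0011] [-0.001, -0.0006]
122.4 [-0.0019, -0.0012] [-0.001, -0.0006]
```

Emit:
{"name": "apply_moves", "arguments": {
  "series": [
    [-0.0011,-0.0003,0,0,0,0],
    [-0.0022,-0.0005,0,0,0,0],
    [-0.0022,-0.0005,0,0,0,0]
  ]
}}

```text
time: 28.98
eef_pos: [0.5584, 0.1469, 0.0975]
tcp_rot: [0.99, 0.143, 0.003, -0.001]
contact_force: [1.3, 6.3, 5.1]
opening: 0.25
finger_force: 23.6
```

Emit:
{"name": "apply_moves", "arguments": {
  "series": [
    [-0.0011,-0.0003,0,0,0,0],
    [-0.0022,-0.0006,0,0,0,0],
    [-0.0022,-0.0006,0,0,0,0]
  ]
}}

```text
time: 29.35
eef_pos: [0.5581, 0.1468, 0.0975]
tcp_rot: [0.99, 0.142, 0.006, -0.001]
contact_force: [6.1, 7.1, 0.3]
opening: 0.251
finger_force: 23.3
```

Emit:
{"name": "apply_moves", "arguments": {
  "series": [
    [-0.0011,-0.0003,0,0,0,0],
    [-0.0022,-0.0007,0,0,0,0],
    [-0.0022,-0.0007,0,0,0,0]
  ]
}}

```text
time: 29.72
eef_pos: [0.5569, 0.1465, 0.0975]
tcp_rot: [0.99, 0.142, 0.007, -0.001]
contact_force: [8.0, 9.0, 0.8]
opening: 0.25
finger_force: 23.1
```

Emit:
{"name": "apply_moves", "arguments": {
  "series": [
    [-0.0011,-0.0004,0,0,0,0],
    [-0.0021,-0.0008,0,0,0,0],
    [-0.0021,-0.0008,0,0,0,0]
  ]
}}

```text
time: 30.1
eef_pos: [0.5546, 0.1457, 0.0975]
tcp_rot: [0.99, 0.142, 0.005, -0.001]
contact_force: [6.2, 8.0, 2.0]
opening: 0.25
finger_force: 23.3
```

Emit:
{"name": "apply_moves", "arguments": {
  "series": [
    [-0.0011,-0.0004,0,0,0,0],
    [-0.0021,-0.0008,0,0,0,0],
    [-0.0021,-0.0008,0,0,0,0]
  ]
}}

```text
time: 30.48
eef_pos: [0.5521, 0.1449, 0.0974]
tcp_rot: [0.99, 0.143, 0.004, -0.001]
contact_force: [3.2, 7.7, 3.6]
opening: 0.247
finger_force: 23.5
```

Emit:
{"name": "apply_moves", "arguments": {
  "series": [
    [-0.001,-0.0005,0,0,0,0],
    [-0.0021,-0.0009,0,0,0,0],
    [-0.0021,-0.0009,0,0,0,0]
  ]
}}

```text
time: 30.85
eef_pos: [0.5497, 0.1439, 0.0974]
tcp_rot: [0.99, 0.143, 0.003, -0.001]
contact_force: [0.9, 6.9, 5.2]
opening: 0.248
finger_force: 23.7
```

Emit:
{"name": "apply_moves", "arguments": {
  "series": [
    [-0.001,-0.0005,0,0,0,0],
    [-0.002,-0.001,0,0,0,0],
    [-0.002,-0.001,0,0,0,0]
  ]
}}

```text
time: 31.22
eef_pos: [0.5476, 0.1429, 0.0974]
tcp_rot: [0.99, 0.143, 0.002, -0.001]
contact_force: [-1.0, 5.7, 7.2]
opening: 0.25
finger_force: 23.8
```

Emit:
{"name": "apply_moves", "arguments": {
  "series": [
    [-0.001,-0.0005,0,0,0,0],
    [-0.002,-0.001,0,0,0,0],
    [-0.002,-0.001,0,0,0,0]
  ]
}}

```text
time: 31.6
eef_pos: [0.5456, 0.1419, 0.0974]
tcp_rot: [0.99, 0.143, 0.002, -0.001]
contact_force: [-2.3, 4.5, 7.8]
opening: 0.249
finger_force: 23.9
```

```bash
python3 - <<'E'
from drag import *
run([[.5584,.1469,1.3,6.3],[.5581,.1468,6.1,7.1],[.5569,.1465,8,9],[.5546,.1457,6.2,8],[.5521,.1449,3.2,7.7],[.5497,.1439,.9,6.9],[.5476,.1429,-1,5.7],[.5456,.1419,-2.3,4.5]])
E
python3 steps.py 118.4 -2 6 .052
```

```text
103.7 drag 2.8 rad 5.8
104.0 drag 7.6 rad 5.4
105.4 drag 10.1 rad 6.6
108.1 drag 8.4 rad 5.7
110.9 drag 5.7 rad 6.0
113.8 drag 3.6 rad 5.9
116.4 drag 1.6 rad 5.6
118.8 drag 0.2 rad 5.1
116.4 [0.002, 0.001] [0.001, 0.0005]
114.4 [0.002, 0.001] [0.001, 0.0005]
112.4 [0.0021, 0.0009] [0.001, 0.0005]
110.4 [0.0021, 0.0008] [0.0011, 0.0004]
108.4 [0.0021, 0.0008] [0.0011, 0.0004]
106.4 [0.0022, 0.0007] [0.0011, 0.0003]
```

Emit:
{"name": "apply_moves", "arguments": {
  "series": [
    [0.001,0.0005,0,0,0,0],
    [0.002,0.001,0,0,0,0],
    [0.003,0.0015,0,0,0,0],
    [0.004,0.002,0,0,0,0],
    [0.005,0.0025,0,0,0,0],
    [0.0061,0.0029,0,0,0,0],
    [0.0071,0.0033,0,0,0,0],
    [0.0082,0.0037,0,0,0,0],
    [0.0092,0.0041,0,0,0,0],
    [0.0097,0.0043,0,0,0,0],
    [0.0102,0.0045,0,0,0,0],
    [0.0102,0.0045,0,0,0,0],
    [0.0102,0.0045,0,0,0,0],
    [0.0102,0.0045,0,0,0,0]
  ]
}}

```text
time: 33.35
eef_pos: [0.5511, 0.1446, 0.0973]
tcp_rot: [0.99, 0.143, -0.003, -0.0]
contact_force: [-10.3, 0.8, 15.7]
opening: 0.249
finger_force: 24.6
```

Emit:
{"name": "apply_moves", "arguments": {
  "series": [
    [0.0009,0.0003,0,0,0,0],
    [0.0018,0.0007,0,0,0,0],
    [0.0024,0.0009,0,0,0,0],
    [0.0024,0.0009,0,0,0,0],
    [0.0024,0.0009,0,0,0,0],
    [0.0024,0.0009,0,0,0,0]
  ]
}}

```text
time: 34.1
eef_pos: [0.5538, 0.1456, 0.0973]
tcp_rot: [0.99, 0.143, -0.002, -0.0]
contact_force: [-7.6, 1.7, 12.9]
opening: 0.248
finger_force: 24.5
```

Emit:
{"name": "apply_moves", "arguments": {
  "series": [
    [-0.0008,-0.0003,0.0008,0,0,0],
    [-0.0016,-0.0006,0.0016,0,0,0],
    [-0.0022,-0.0008,0.0022,0,0,0],
    [-0.0022,-0.0008,0.0022,0,0,0],
    [-0.0022,-0.0008,0.0022,0,0,0]
  ]
}}

```text
time: 34.72
eef_pos: [0.5535, 0.1454, 0.0975]
tcp_rot: [0.99, 0.143, 0.001, -0.001]
contact_force: [-0.4, 4.8, 3.4]
opening: 0.25
finger_force: 23.4
```

Emit:
{"name": "apply_moves", "arguments": {
  "series": [
    [0,0,0,0,0,0],
    [0,0,0,0,0,0],
    [0,0,0,0,0,0],
    [0,0,0,0,0,0]
  ],
  "jaw": 0.6
}}

```text
time: 35.22
eef_pos: [0.5528, 0.1442, 0.0966]
tcp_rot: [0.99, 0.143, -0.0, 0.0]
contact_force: [-0.1, -0.3, -0.2]
opening: 0.6
finger_force: 0.0
```

Emit:
{"name": "apply_moves", "arguments": {
  "series": [
    [0,0,0.03,0,0,0],
    [0,0,0.07,0,0,0],
    [0,0,0.12,0,0,0],
    [0,0,0.12,0,0,0]
  ]
}}

```text
time: 35.72
eef_pos: [0.5553, 0.1446, 0.1974]
tcp_rot: [0.99, 0.143, 0.004, 0.0]
contact_force: [-0.2, -0.3, 1.0]
opening: 0.596
finger_force: 0.0
```

```bash
python3 - <<'E'
from h import *
s=ctrl.get_state();print({k:np.round(s[k],4) for k in('time','qpos','eef_pos','contact_force','opening')})
for c in('top','side'):cv2.imwrite(f'pics/{c}2.png',ctrl.read_camera(c)[...,::-1])
t=cv2.imread('pics/top2.png')[150:320,210:380]; s=cv2.imread('pics/side2.png')[205:325,225:365]
cv2.imwrite('pics/c2.png',np.hstack([cv2.resize(t,(400,400)),cv2.resize(s,(400,343))[:343] if 0 else cv2.resize(s,(400,400))]))
E
```

```text
{'time': np.float64(35.725), 'qpos': array([ 7.8100e-02,  1.1070e-01,  1.8814e+00, -2.0000e-04,  1.1409e+00,
        1.3622e+00]), 'eef_pos': array([0.5553, 0.1446, 0.1974]), 'contact_force': array([-0.1935, -0.3271,  0.9694]), 'opening': np.float64(0.5964)}
```

View pics/c2.png

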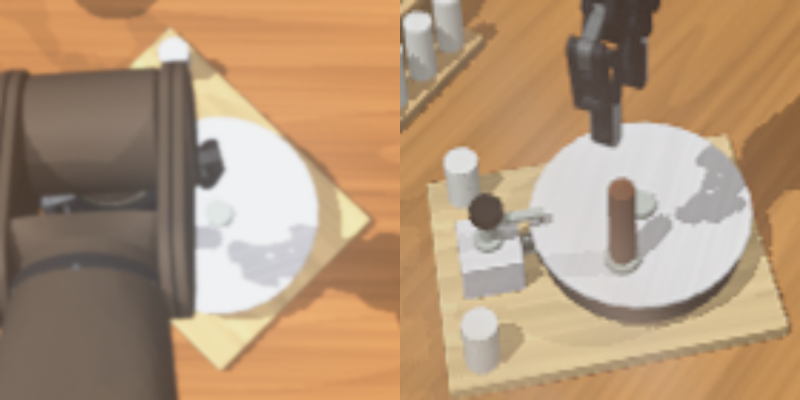

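```bash
python3 - <<'E'
from h import *
for p,z in(((302.7,261.1-.0),.116),((303.05,280.8),.054)):
    q=at('side',p,z); d=q[:2]-[.568,.096]; print(q,np.degrees(np.arctan2(d[1],d[0])),np.hypot(*d))
P=np.array([[.5707+.052*np.cos(t)-.0015,.0963+.052*np.sin(t)-.001,.116] for t in np.radians([105,109,113])]); print(proj('side',P))
im=cv2.imread('pics/side2.png'); print(ctrl.silhouettes('crank_knob','side')[0]['xy'])
E
```

```text
[0.55079599 0.1441407  0.116     ] 109.66533119258092 0.05112245326332995
[0.55089809 0.14383389 0.054     ] 109.67334363937323 0.05079917890203836
[[300.46654022 260.5552644 ]
 [302.0571555  260.91437597]
 [303.68367594 261.19538348]]
[0.4759, 0.5631]
```

The knob stayed put at about 109°. Next is the marker.

Emit:
{"name": "apply_moves", "arguments": {
  "series": [
    [0.06,0.025,0,0,0,0],
    [0.129,0.054,0,0,0,0],
    [0.129,0.054,0,0,0,0],
    [0.129,0.054,-0.05,0,0,0],
    [0.129,0.054,-0.1,0,0,0],
    [0.129,0.054,-0.1,0,0,0],
    [0.129,0.054,-0.1,0,0,0]
  ],
  "jaw": 0
}}

```text
time: 36.75
eef_pos: [0.6562, 0.1876, 0.1138]
tcp_rot: [0.99, 0.143, 0.0, 0.0]
contact_force: [0.6, 0.5, 0.3]
opening: 0.001
finger_force: 0.0
```

```bash
python3 - <<'E'
from h import *
s=ctrl.get_state();print({k:np.round(s[k],4) for k in('time','eef_pos','contact_force','opening')})
cv2.imwrite('pics/side3.png',ctrl.read_camera('side')[...,::-1])
cv2.imwrite('pics/c3.png',cv2.resize(cv2.imread('pics/side3.png')[205:325,225:365],(700,600)))
print(proj('side',np.array([[*s['eef_pos'][:2],s['eef_pos'][2]-.019]])))
E
```

```text
{'time': np.float64(36.75), 'eef_pos': array([0.6562, 0.1876, 0.1138]), 'contact_force': array([0.5898, 0.534 , 0.3238]), 'opening': np.float64(0.0011)}
[[253.00328594 260.20680899]]
```

View pics/c3.png

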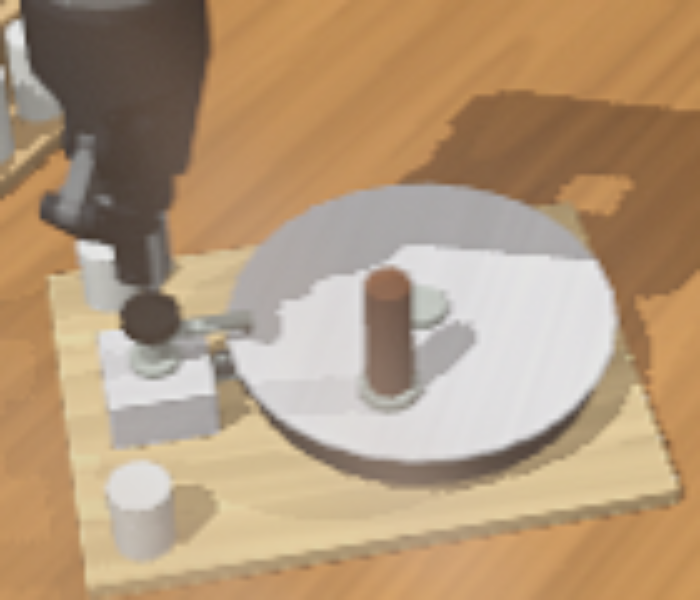

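Emit:
{"name": "apply_moves", "arguments": {
  "series": [
    [0,0,-0.01,0,0,0],
    [0,0,-0.02,0,0,0],
    [0,0,-0.023,0,0,0],
    [0,0,-0.026,0,0,0],
    [0,0,-0.029,0,0,0],
    [0,0,-0.031,0,0,0],
    [0,0,-0.031,0,0,0]
  ]
}}

```text
time: 37.67
eef_pos: [0.6559, 0.1877, 0.0884]
tcp_rot: [0.99, 0.143, -0.0, 0.0]
contact_force: [-3.4, -0.8, 5.1]
opening: 0.002
finger_force: 2.1
```

Emit:
{"name": "apply_moves", "arguments": {
  "series": [
    [0,0,-0.0012,0,0,0],
    [0,0,-0.0025,0,0,0],
    [0,0,-0.0037,0,0,0],
    [0,0,-0.0037,0,0,0],
    [0,0,-0.0037,0,0,0]
  ]
}}

```text
time: 38.3
eef_pos: [0.6561, 0.1877, 0.0856]
tcp_rot: [0.99, 0.143, -0.0, -0.0]
contact_force: [-4.8, -0.3, 5.9]
opening: -0.002
finger_force: 2.9
```

Emit:
{"name": "apply_moves", "arguments": {
  "series": [
    [0,0,0.004,0,0,0],
    [0,0,0.009,0,0,0],
    [0,0,0.015,0,0,0],
    [0,0,0.04,0,0,0],
    [0,0,0.09,0,0,0],
    [0,0,0.15,0,0,0],
    [0,0,0.15,0,0,0],
    [0,0,0.15,0,0,0]
  ]
}}

```text
time: 39.3
eef_pos: [0.6562, 0.1877, 0.2058]
tcp_rot: [0.99, 0.143, 0.001, -0.0]
contact_force: [-0.2, 0.3, -0.0]
opening: -0.007
finger_force: 0.0
```

```bash
python3 - <<'E'
from h import *
cv2.imwrite('pics/side4.png',ctrl.read_camera('side')[...,::-1])
a=[cv2.resize(cv2.imread(f'pics/side{i}.png')[205:325,225:365],(400,343)) for i in(2,4)]
cv2.imwrite('pics/c4.png',np.hstack(a)); s=ctrl.get_state(); print(s['time'],s['contact_force'],s['eef_pos'])
E
```

```text
39.35 [-0.22868679 -0.23831278 -0.7718329 ] [0.65556022 0.18761504 0.2043264 ]
```

View pics/c4.png

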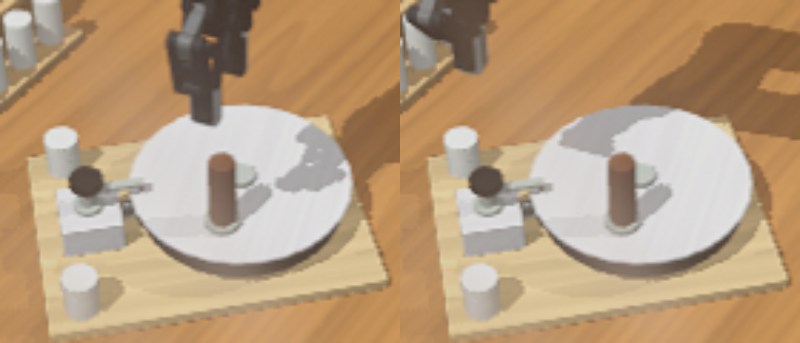

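The knob is at the same place before and after the press, (222,190) against (622,190) less the 400-pixel panel offset. The button has sprung back, so I'm handing in.

```bash
python3 -c "
from plant import ctrl
print(ctrl.sign_off())"
```

```text
the job is handed in; nothing more can be done
None
```

I stopped the wheel with the swelling's top on the feeler, within about 1–2° by feel, and it stayed there after I let go. I then pressed the marker about 7 mm, it sprang back, and I handed the job in at about 39 s; no verdict came back.

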